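# Take the key fob off its safety hook

## Task

Take the orange key fob off the safety hook and stand it upright in the blue tray. Press the red sprung keeper back gently with the fob's own steel bar until the bar is clear of the hook's overhanging tip, then lift it out and off the hook without forcing or snagging it. Set it down gently and leave the mug, the sticky notes and the stapler alone.

Things in the scene. Friction and masses are not known exactly. Their poses are not given: they have to be found in the camera images.
- stand: fixed hook stand: dark steel base 150 (x) x 110 (y) x 12 mm, origin at the centre of its underside on the desk, z up; its +x points from the hook's mouth back to the aluminium post (18 x 26 mm, 138 mm high, at x = +45 mm). The steel hook, 20 mm wide in y, reaches from the post to -x, its arm 9 mm thick. Pressing or lifting, do not load it with over 22 N
- hook_seat (a point): average middle of the hook's flat seat, 115 mm above the desk, axes as the stand's. At the seat's -x end a wall rises (average inner face at x = -11 mm from here); from it an overhanging tip runs to +x, 13 to 21 mm above the seat, to x = +11 mm. The whole hook with its keeper is clamped up to 4.5 mm nearer or farther in x; that is not measured: feel it
- keeper_face (a point): average resting place of the red keeper's front face, level with the tip's end, so the mouth is shut. 18 mm wide, rises 24 mm above the seat. Slides in stand +x only; spring 2.5 N at rest, 7.5 N at 10 mm (10 mm bar just clear of the tip), hard stop at 13.5 mm (9.3 N; beyond it the force climbs steeply). Springs shut by itself. Housing behind it: 24 mm wide, top 20 mm above the seat
- fob: oversized key fob, 0.2 to 0.33 kg, a rigid flat ladder-shaped frame; origin at the centre of its underside, z up, y along its width, x through its thickness (along stand x within 0.05 rad). Dark foot 36 (x) x 64 (y) x 22 mm high; two orange rails 10 x 8 mm at y = +-24 mm up to the grip. Windows 40 mm wide between foot and bar and between bar and grip. Hangs 35 mm above the desk
- fob_bar (a point): centre of the fob's steel cross bar (10 x 10 mm section, from 80 to 90 mm above the fob's underside). It lies on the hook's seat under the tip, loose between wall and keeper. The hook's arm goes through the window below it, so once the bar is above tip and keeper (lift 30 to 40 mm) draw the fob off the hook's end, to stand -x, by 85 mm or more
- fob_grip (a point): place to grip the fob: 130 mm above its underside, in the orange grip block (14 (x) x 56 (y) mm, from 108 to 146 mm above the underside), to be pinched across its 14 mm thickness (x); axes as the fob's
- tray: fixed blue open tray 150 (x) x 130 (y) x 18 mm, walls and floor 4 to 5 mm thick; origin at the centre of its underside on the desk
- mug: red mug 84 x 123 x 91 mm, bystander; origin at the centre of its underside
- sticky_notes: yellow pad of sticky notes 77 x 76 x 24 mm, bystander; origin at the centre of its underside
- stapler: black and grey stapler 135 (x) x 36 (y) x 50 mm, bystander; origin at the centre of its underside

How it is judged:
By the outcome, as a careful person would: the job done as asked, in the order asked, and still so for the second after the job is handed in, with the robot touching nothing.
It also fails if it takes over 67 s, if anything falls off the work surface, if the arm or the gripper's body presses on something with over 40 N, if the wrist force passes 120 N, or if a joint passes its speed limit or range.

## Robot

A 7-joint arm with a two-finger parallel gripper is mounted at the origin on a cart in front of the work surface, level with it; the furniture and walls round the work are solid. World frame = base frame: x ahead of the robot, y to its left, z up, the work surface at z = 0. Lengths are in m, angles in rad, forces in N, time in s.
With the tool pointing down it reaches from about 0.425 to 1.025 m from the base axis. Payload 9.4 kg.
Tool frame: the origin (TCP) lies on the centre line of the jaws, within the pads' length; the fingertips stand 11 mm ahead of it and the grasp point (between the pads) lies 8 mm behind it; z points along the fingers, y is the line along which they close (so a half turn about z gives the same grasp; the last joint's range is limited). The gripper opens to 85 mm and grips with 20 to 120 N. Pads are 22 mm wide; open, the fingers measure 114 mm over their backs; the gripper's body (76 mm by 85 mm) begins 54 mm behind the grasp point. The pads swing forward as they close: fully open they stand 13 mm farther back than shut.
Start: joints at [1.13, 0.599, -0.003, 1.599, 0.002, 0.943, -0.08], TCP at [0.258, -0.678, 0.242] pointing down, gripper open.
Joint ranges: [-2.57, 2.57], [-0.35, 1.97], [-1.29, 1.29], [0.11, 2.56], [-1.05, 4.19], [0.11, 1.86], [-2.63, 2.63]. Speed limits (rad/s): [2.22, 2.22, 3.01, 3.01, 3.14, 3.14, 3.14].

## Interface

Orientations are given as a rotation vector (axis times angle).
In Python, from station import r gives the robot as it stands. The module is installed in compiled form; this text tells all that it offers.
- The arm moves only by the tool play_rows, never from a script. Its argument "plan" is text: rows parted by semicolons, each of 4 numbers parted by spaces: the shift along the tool's x, y, z in m, then the turn about the tool's z in rad. In form: dx dy dz twist; .... A call has 1 to 20 rows; each row is the pose to reach, as a shift and turn from the pose commanded when the call began, along the tool's axes at that moment; what a row does not reach only later rows make up. A row lasts 1/8 s, in which the tool goes at most 62.5 mm and 10.7 degrees, less where a joint would pass 70% of its speed; a pose out of reach is approached as far as the arm can. A call with a gripper value outside its range is refused whole. "hand" is the opening, from 0 (shut) to 1 (fully open), set as the call begins (left out, the last holds). The fingers move at their own pace and stop on an object; "force" is the grip in N (left out, the last holds). Time passes only in rows, so rows that repeat a pose let the fingers close. It gives the time, the measured TCP pose, the force, the opening and the grip force at its end, in the units of the state.
- r.get_state(): the state, without advancing time (a new reading comes with each control period).
- r.grab_frame(name): name is "side" or "top"; returns a dict with "pixels" (420x560x3 uint8, red, green, blue), "fx", "fy", "cx", "cy" (pixels), "rvec" (rotation vector, rad) and "tvec" (3), from world to camera coordinates, as OpenCV has them. Camera axes: x right, y down, z forward; pixel columns grow to the right and rows downward; lengths in m; the calibration is good to about 2 mm. A picture is of the moment at which its call begins. There is no depth.
- r.job_done(): hands the job in; it is judged then, once.
Trained networks look in a picture, given as the dict that the camera call returned (one of the last four; its "shot" number tells which), for a name from the list of things; names that differ only in an ending like _2 or _b are one class to them, and where a whole thing is asked for, a point or a joint stands for the part that bears it (a point fixed in the world has none). Each returns a list of dicts, best first, with "p" (0 to 1); they miss things now and then, are a little off and sometimes report something else, mostly with a low value. They report only what shows in the picture. A call takes as long as a camera call.
- r.spot_in(label, picture): "box" ([centre column, centre row, width, height] in pixels, round what is visible of it).
- r.place_of(label, picture): "centre" ([column, row] in pixels: a listed point, or the origin of a listed thing).
The state is a dict: "t": time; "qpos": joint angles; "dq": joint speeds; "tau": joint torques, N m; "tool_pos": TCP position; "ee_rot": TCP orientation; "wrist_force": force on the tool from outside, world axes, zero at the start; "torque": the same for the moment, N m; "finger_gap": finger opening in m; "finger_force": force on a finger pad.
Only numpy, scipy, OpenCV 4.12 (cv2) and the standard library are available. Lean on these libraries where they do the work, as an engineer would, in place of code of your own. Each camera call takes 0.05 s, during which the arm holds its last target. There are 200 camera calls.

## Working session

There is one attempt and no reset: what is moved stays moved. The work goes in short steps, Python scripts to look and compute and a tool call to move; the robot and the scene stay as the last step left them, time stands still between calls to the robot, and variables do not carry over. Pictures are saved under pics/ and viewed, at most 10 in all, crops included, and the job is handed in when it is done.

Besides the shell and the picture viewer there is one more tool, called after "Emit:" as name(argument=value, ...) on one line, values as JSON. play_rows: Moves the arm, as the interface text tells. Its arguments: {"type":"object","properties":{"plan":{"type":"string"},"hand":{"type":"number"},"force":{"type":"number"}},"required":["plan"]}

```bash
mkdir -p pics
cat > h.py <<'E'
import numpy as np, cv2
from station import r
from scipy.optimize import least_squares
def proj(p,P):
    return cv2.projectPoints(np.atleast_2d(np.array(P,float)),p['rvec'],p['tvec'],np.array([[p['fx'],0,p['cx']],[0,p['fy'],p['cy']],[0,0,1.]]),None)[0].reshape(-1,2)
def ray(p,uv):
    R=cv2.Rodrigues(np.array(p['rvec'],float))[0];t=np.array(p['tvec'],float).ravel()
    d=R.T@np.array([(uv[0]-p['cx'])/p['fx'],(uv[1]-p['cy'])/p['fy'],1.]);return -R.T@t,d
def atz(p,uv,z):
    c,d=ray(p,uv);return c+d*(z-c[2])/d[2]
def tri(a,ua,b,ub):
    f=lambda X:np.r_[proj(a,X)[0]-ua,proj(b,X)[0]-ub]
    s=least_squares(f,[0.6,0,0.1]);return s.x,np.abs(s.fun).max()
def save(p,n): cv2.imwrite('pics/'+n,p['pixels'][:,:,::-1])
E
python3 - <<'E'
from h import *
s=r.get_state();print({k:np.round(v,3) for k,v in s.items()})
T=r.grab_frame('top');S=r.grab_frame('side');save(T,'t0.png');save(S,'s0.png')
for c in (T,S):
    R=cv2.Rodrigues(np.array(c['rvec'],float))[0];print('cam',-R.T@np.ravel(c['tvec']),R[2],c['fx'])
for n in ['stand','hook_seat','keeper_face','fob','fob_bar','fob_grip','tray','mug','sticky_notes','stapler']:
    a=r.place_of(n,T)[:2];b=r.place_of(n,S)[:2]
    print(n,[(np.round(x['centre'],1),round(x['p'],2)) for x in a],[(np.round(x['centre'],1),round(x['p'],2)) for x in b])
    if a and b: X,e=tri(T,a[0]['centre'],S,b[0]['centre']);print('   ',X.round(4),round(e,2))
E
```

```text
{'t': np.float64(0.0), 'qpos': array([ 1.13 ,  0.6  , -0.003,  1.6  ,  0.002,  0.943, -0.08 ]), 'dq': array([0.   , 0.001, 0.001, 0.002, 0.001, 0.   , 0.   ]), 'tau': array([-0.0000e+00, -7.7645e+01,  1.5640e+00, -2.5800e+01,  1.2000e-02,
        9.0000e-03, -0.0000e+00]), 'tool_pos': array([ 0.258, -0.677,  0.241]), 'ee_rot': array([-3.088e+00, -5.680e-01,  1.000e-03]), 'wrist_force': array([ 0.183, -0.717, -0.139]), 'torque': array([-0.051, -0.012, -0.011]), 'finger_force': np.float64(0.0), 'finger_gap': np.float64(0.086)}
cam [ 0.38085262 -0.00894357  1.49210643] [ 0.16049019  0.00222935 -0.98703492] 530.1075404529182
cam [ 0.5869891  -1.15613942  0.59924758] [ 0.02355263  0.92772312 -0.37252528] 491.702541971961
stand [(array([237.9, 244.3]), 0.62)] [(array([247.2, 236.5]), 0.89)]
    [0.5245 0.1188 0.005 ] 0.29
hook_seat [(array([232.3, 246.6]), 0.87)] [(array([235.9, 197.4]), 0.82)]
    [0.5028 0.1226 0.1241] 1.48
keeper_face [(array([234.6, 244.3]), 0.58)] [(array([240.4, 194.4]), 0.69)]
    [0.5116 0.1161 0.1343] 0.11
fob [(array([234. , 252.3]), 0.55)] [(array([240.9, 228. ]), 0.58)]
    [0.5036 0.1281 0.0274] 1.53
fob_bar [(array([234. , 245.5]), 0.78)] [(array([237.6, 194.7]), 0.78)]
    [0.5064 0.1175 0.1335] 0.82
fob_grip [(array([232.7, 248.8]), 0.79)] [(array([239.4, 185.2]), 0.96)]
    [0.5035 0.1193 0.1591] 2.46
tray [(array([323. , 252.1]), 0.7)] [(array([240.4, 280.9]), 0.98)]
    [ 0.5086 -0.1194 -0.002 ] 3.48
mug [(array([174.1, 182.9]), 0.74)] [(array([303.7, 215.1]), 0.82)]
    [ 0.7039  0.3047 -0.0105] 0.85
sticky_notes [(array([287.4, 179.5]), 0.72)] [(array([321.7, 259. ]), 0.96)]
    [ 7.167e-01 -2.350e-02 -2.000e-04] 2.62
stapler [(array([409.4, 212.9]), 0.55)] [(array([278.1, 344.7]), 0.82)]
    [ 0.6016 -0.3692 -0.    ] 1.68
```

Run:
```python
import cv2
a=cv2.imread('pics/t0.png')[190:310,170:390];b=cv2.imread('pics/s0.png')[140:320,140:380]
cv2.imwrite('pics/tc.png',cv2.resize(a,None,fx=3.6,fy=3.6,interpolation=2)[:600,:800]);cv2.imwrite('pics/sc.png',cv2.resize(b,None,fx=3.3,fy=3.3,interpolation=2)[:600,:800])
```

```text
(no output)
```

View pics/tc.png

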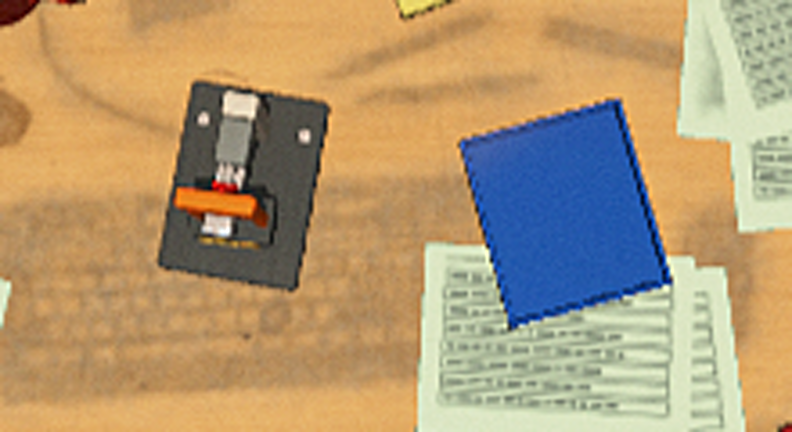

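View pics/sc.png

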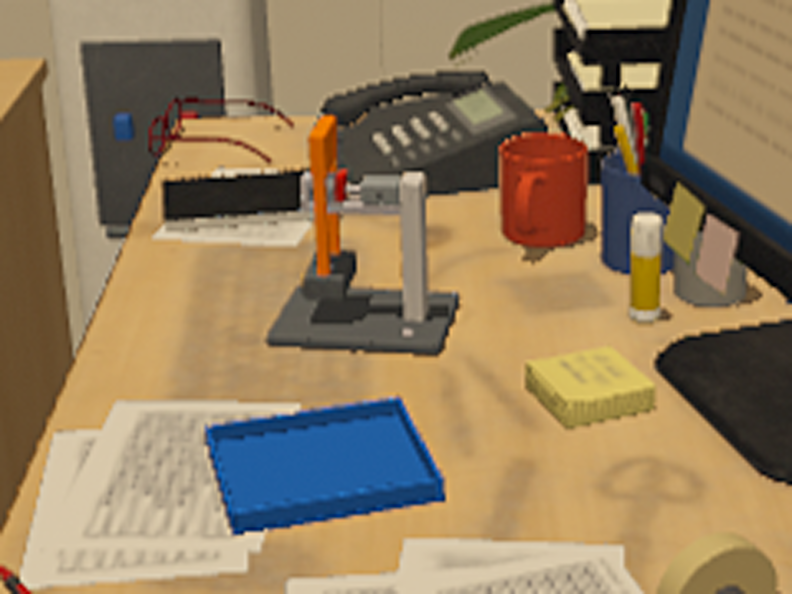

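View pics/s0.png

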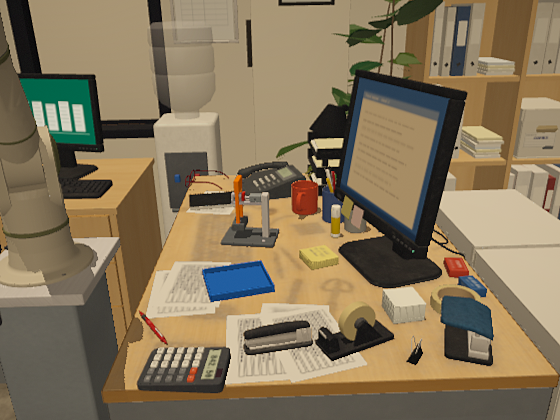

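The top crop shows the stand base with its corners at about (192,82), (328,103), (296,290) and (158,266). The tray corners are at (461,143), (619,100), (670,284) and (510,328). The fob hangs in front of the red keeper, and the space round it is clear.

Run:
```python
from h import *
T=r.grab_frame('top');S=r.grab_frame('side')
def cs(c,z):
    P=np.array([atz(T,np.array(q)/3.6+[170,190]-0.36,z) for q in c]);
    print(P.round(4).tolist(),'ctr',P.mean(0).round(4),[round(float(np.linalg.norm(P[i]-P[(i+1)%4])),4) for i in range(4)])
    for i in (0,1):
        d=P[i]+0-P[3-i]; print('xdir yaw',np.arctan2(d[1],d[0]))
    return P
cs([(192,82),(328,103),(296,290),(158,266)],.012)
cs([(461,143),(619,100),(670,284),(510,328)],.018)
# orange mask in both
for n,c in (('T',T),('S',S)):
    h=cv2.cvtColor(c['pixels'],cv2.COLOR_RGB2HSV);m=((h[...,0]>6)&(h[...,0]<16)&(h[...,1]>200)&(h[...,2]>120)).astype(np.uint8)
    if n=='T': m[:, :215]=0;m[:,250:]=0;m[:230]=0;m[265:]=0
    else: m[:,:225]=0;m[:,255:]=0
    ys,xs=np.nonzero(m);print(n,xs.min(),xs.max(),ys.min(),ys.max(),len(xs))
    if n=='T':
        b=h[230:262,214:250]
        for y in range(238,256): print(y,''.join('#' if m[y,x] else '.' for x in range(214,250)), [int(v) for v in c['pixels'][y,218:246:3,0]])
    else:
        for y in range(ys.min(),ys.min()+22): print(y,''.join('#' if m[y,x] else '.' for x in range(225,255)))
# predicted positions
for yaw in (-0.2,-0.17,-0.14):
  ct=np.array([0.5245,.1188,0]);R=np.array([[np.cos(yaw),-np.sin(yaw),0],[np.sin(yaw),np.cos(yaw),0],[0,0,1]])
  print(yaw)
  for n in ('hook_seat','fob_grip'):
    p=0
```

```text
[[0.6139, 0.1602, 0.012], [0.5957, 0.0536, 0.012], [0.4503, 0.0794, 0.012], [0.4703, 0.1861, 0.012]] ctr [0.5326 0.1198 0.012 ] [0.1082, 0.1477, 0.1085, 0.1459]
xdir yaw -0.17786775426816157
xdir yaw -0.17609717526933288
[[0.5618, -0.0499, 0.018], [0.5938, -0.1738, 0.018], [0.4504, -0.2083, 0.018], [0.4187, -0.0846, 0.018]] ctr [ 0.5062 -0.1291  0.018 ] [0.1279, 0.1474, 0.1276, 0.1473]
xdir yaw 0.23822516856560202
xdir yaw 0.23619517203218993
T 218 243 242 252 126
238 .................................... [137, 83, 77, 85, 214, 222, 232, 26, 84, 81]
239 .................................... [69, 80, 51, 61, 230, 215, 235, 58, 78, 83]
240 .................................... [73, 77, 30, 35, 220, 189, 244, 82, 84, 85]
241 .................................... [58, 57, 26, 26, 223, 213, 227, 55, 58, 82]
242 .....####........................... [39, 214, 130, 29, 141, 159, 148, 32, 36, 82]
243 .....############.#................. [57, 242, 225, 208, 208, 117, 50, 21, 43, 84]
244 .....#####################.......... [86, 234, 236, 243, 239, 213, 211, 168, 32, 47]
245 ....###################
[... 1040 characters left out ...]
...##.............
178 ...........#..###.............
179 ..............###.............
180 .............####.............
181 .........########.............
182 .........########.............
183 .........########.............
184 .........########.............
185 .........########.............
186 .........########.............
187 .........########.............
188 .........########.............
189 .........########.............
190 .........########.............
191 .........########.............
192 ..........####................
193 ..........####................
194 ..........###.................
195 ..........###.................
196 ..........###.................
-0.2
-0.17
-0.14
```

```bash
cat >> h.py <<'E'
def to(world,yaw):
    """shift in tool axes and twist to bring TCP to world point with tool y along yaw (mod pi)"""
    s=r.get_state();R=cv2.Rodrigues(np.array(s['ee_rot'],float))[0]
    d=R.T@(np.array(world)-s['tool_pos']);yd=np.array([np.cos(yaw),np.sin(yaw),0]);l=R.T@yd
    tw=np.arctan2(-l[0],l[1]);tw=(tw+np.pi/2)%np.pi-np.pi/2
    print('pos',np.round(s['tool_pos'],4),'shift',d.round(4),'twist',round(tw,3),'F',np.round(s['wrist_force'],2),'q7',round(s['qpos'][6],2));return R
E
python3 - <<'E'
from h import *
T=r.grab_frame('top')
print('top ctr',atz(T,(229.7,245.6),.181))
a=atz(T,(218.5,241.7),.181);b=atz(T,(240.5,244.0),.181);print(a,b,np.linalg.norm(a-b),'fob y yaw-90',np.arctan2(*(a-b)[1::-1])-np.pi/2)
S=r.grab_frame('side')
yaw=-.177;c,s=np.cos(yaw),np.sin(yaw);R=np.array([[c,-s,0],[s,c,0],[0,0,1]])
for ctr in ([.503,.119,.035],[.506,.119,.035]):
    P=[R@[x,y,z]+ctr for z in(.146,.108) for y in (-.028,) for x in (-.007,.007)]
    print(ctr,proj(S,P).round(1).tolist())
    P=[R@[x,y,.146]+ctr for y in (.028,-.028) for x in (-.007,.007)]
    print(proj(T,P).round(1).tolist())
R=to([.5,.12,.25],-.177);print(R.round(3))
E
```

```text
top ctr [0.50381476 0.12395587 0.181     ]
[0.51392639 0.15177891 0.181     ] [0.50739369 0.09716797 0.181     ] 0.05500027366629892 fob y yaw-90 -0.11905683711075188
[0.503, 0.119, 0.035] [[231.4, 181.2], [236.6, 181.4], [232.2, 194.6], [237.3, 194.8]]
[[220.1, 246.9], [221.1, 241.3], [242.3, 250.5], [243.3, 244.9]]
[0.506, 0.119, 0.035] [[232.6, 181.2], [237.7, 181.4], [233.3, 194.6], [238.4, 194.8]]
[[220.1, 245.7], [221.1, 240.1], [242.3, 249.3], [243.3, 243.7]]
pos [ 0.258  -0.6776  0.2423] shift [ 0.51   -0.6592 -0.0078] twist -1.03 F [-0.18  0.92  0.16] q7 -0.08
[[ 0.935  0.356 -0.   ]
 [ 0.356 -0.935 -0.   ]
 [-0.     0.    -1.   ]]
```

Emit:
play_rows(plan="0.01 -0.013 0 -0.02; 0.035 -0.045 0 -0.07; 0.07 -0.09 0 -0.15; 0.11 -0.14 0 -0.23; 0.15 -0.19 0 -0.31; 0.188 -0.24 0 -0.39; 0.227 -0.29 -0.003 -0.47; 0.266 -0.34 -0.003 -0.55; 0.305 -0.39 -0.004 -0.63; 0.344 -0.44 -0.005 -0.71; 0.383 -0.49 -0.006 -0.79; 0.42 -0.536 -0.007 -0.87; 0.453 -0.578 -0.008 -0.94; 0.48 -0.613 -0.008 -1; 0.5 -0.638 -0.008 -1.04; 0.512 -0.654 -0.008 -1.06; 0.517 -0.659 -0.008 -1.06; 0.517 -0.659 -0.008 -1.06; 0.517 -0.659 -0.008 -1.06", hand=1, force=30)

```text
t: 3.68
tool_pos: [0.5063, 0.1209, 0.2502]
ee_rot: [2.38, 2.05, -0.001]
wrist_force: [-0.1, -0.7, -0.4]
finger_gap: 0.0855
finger_force: 0.0
```

Run:
```python
from h import *
S=r.grab_frame('side');T=r.grab_frame('top')
print(to([.506,.122,.159],-.145).round(3))
cv2.imwrite('pics/s1.png',cv2.resize(S['pixels'][130:250,180:310,::-1],None,fx=4.8,fy=4.8,interpolation=2))
s=r.get_state();print(proj(S,[s['tool_pos']]))
g=r.place_of('fob_grip',S)[:1];print(g, r.place_of('fob_grip',T)[:1])
```

```text
pos [0.5065 0.1211 0.2503] shift [ 0.0008 -0.0006  0.0913] twist -0.004 F [ 0.55  0.57 -0.01] q7 -0.73
[[ 0.148  0.989 -0.   ]
 [ 0.989 -0.148 -0.001]
 [-0.001 -0.    -1.   ]]
[[236.45399658 153.06418667]]
[{'centre': [237.9, 182.9], 'p': 0.93}] []
```

View pics/s1.png

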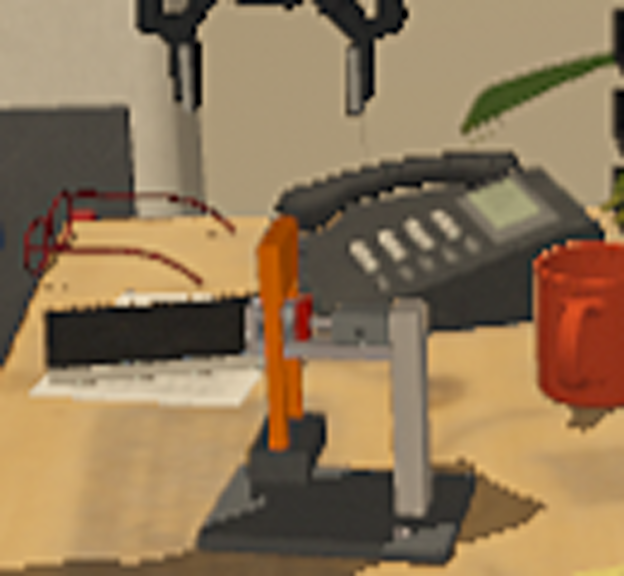

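The side crop shows the jaws centred at column 272 and the grip block at about 279, so a shift of 1–2 mm along tool y is enough. Descending.

Emit:
play_rows(plan="0.001 0.001 0.01 0; 0.001 0.0015 0.03 0; 0.001 0.0015 0.05 0; 0.001 0.0015 0.07 0; 0.001 0.0015 0.082 0; 0.001 0.0015 0.089 0; 0.001 0.0015 0.0915 0; 0.001 0.0015 0.0915 0")

```text
t: 4.88
tool_pos: [0.5084, 0.1231, 0.159]
ee_rot: [2.378, 2.052, 0.001]
wrist_force: [0.4, -0.3, 0.3]
finger_gap: 0.0855
finger_force: 0.0
```

Emit:
play_rows(plan="0 0 0 0; 0 0 0 0; 0 0 0 0; 0 0 0 0; 0 0 0 0; 0 0 0 0", hand=0.3)

```text
t: 5.62
tool_pos: [0.5082, 0.1231, 0.1588]
ee_rot: [2.379, 2.052, -0.0]
wrist_force: [0.1, -0.9, 0.6]
finger_gap: 0.0254
finger_force: 0.0
```

Run:
```python
from h import *
S=r.grab_frame('side');T=r.grab_frame('top')
to([.5075,.122,.159],-.145)
a=cv2.resize(S['pixels'][150:230,200:290,::-1],None,fx=4.4,fy=4.4,interpolation=2);b=cv2.resize(T['pixels'][205:285,190:280,::-1],None,fx=4.4,fy=4.4,interpolation=2)
cv2.imwrite('pics/s2.png',cv2.hconcat([a,b]))
```

```text
pos [0.5082 0.1231 0.1587] shift [-0.0012 -0.0006 -0.0003] twist -0.002 F [-0.16 -0.08 -0.52] q7 -0.83
```

View pics/s2.png

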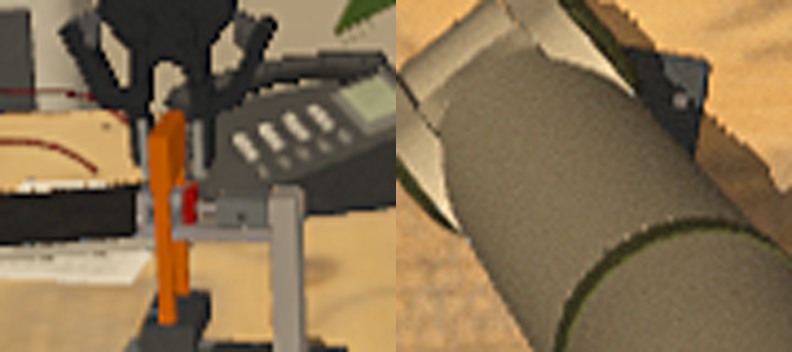

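The jaws straddle the grip block with clearance on both sides (pads at columns 143 and 200, block 150–187), and there's no contact force. Closing.

Emit:
play_rows(plan="0 0 0 0; 0 0 0 0; 0 0 0 0; 0 0 0 0; 0 0 0 0", hand=0, force=50)

```text
t: 6.35
tool_pos: [0.508, 0.123, 0.1587]
ee_rot: [-2.378, -2.052, 0.001]
wrist_force: [-2.7, 0.4, 2.1]
finger_gap: 0.0137
finger_force: 53.4
```

Emit:
play_rows(plan="0 0 -0.0005 0; 0 0 -0.001 0; 0 0 -0.0015 0; 0 0 -0.0015 0; 0 0 -0.0015 0; 0 0 -0.0015 0")

```text
t: 7.1
tool_pos: [0.5082, 0.1229, 0.1602]
ee_rot: [-2.379, -2.052, 0.0]
wrist_force: [-3.2, -0.5, -3.8]
finger_gap: 0.0132
finger_force: 52.7
```

Run:
```python
from h import *
for i in range(4):
    r.grab_frame('side');R=to([.5075,.122,.159],-.145)
s=r.get_state();print(s['finger_gap'],s['finger_force'],np.round(s['torque'],3))
```

```text
pos [0.5082 0.1229 0.1602] shift [-0.001  -0.0005  0.0012] twist -0.002 F [-2.59 -0.97 -3.44] q7 -0.83
pos [0.5082 0.123  0.1602] shift [-0.0011 -0.0006  0.0012] twist -0.002 F [-2.47 -1.13 -2.43] q7 -0.83
pos [0.5082 0.1229 0.1602] shift [-0.001  -0.0006  0.0012] twist -0.002 F [-2.36 -0.65 -2.46] q7 -0.83
pos [0.5082 0.123  0.1602] shift [-0.0011 -0.0006  0.0012] twist -0.002 F [-1.92 -1.4  -3.51] q7 -0.83
0.013477146388264642 52.685542702674866 [-0.068  0.787  0.003]
```

Emit:
play_rows(plan="0 -0.001 0 0; 0 -0.002 0 0; 0 -0.002 0 0; 0 -0.002 0 0")

```text
t: 7.8
tool_pos: [0.5066, 0.1234, 0.1604]
ee_rot: [2.378, 2.052, 0.001]
wrist_force: [-0.5, -0.0, -2.5]
finger_gap: 0.0133
finger_force: 52.8
```

Emit:
play_rows(plan="0 0.0005 0 0; 0 0.001 0 0; 0 0.001 0 0; 0 0.001 0 0")

```text
t: 8.3
tool_pos: [0.5072, 0.1232, 0.1602]
ee_rot: [-2.379, -2.052, 0.0]
wrist_force: [0.4, -0.2, -1.9]
finger_gap: 0.0134
finger_force: 52.8
```

Emit:
play_rows(plan="0 0.0005 0 0; 0 0.001 0 0; 0 0.001 0 0; 0 0.001 0 0")

```text
t: 8.8
tool_pos: [0.5079, 0.1231, 0.1602]
ee_rot: [-2.378, -2.052, 0.001]
wrist_force: [-2.8, 0.8, -1.8]
finger_gap: 0.0132
finger_force: 52.9
```

Emit:
play_rows(plan="0 0.001 0 0; 0 0.002 0 0; 0 0.002 0 0; 0 0.002 0 0")

```text
t: 9.3
tool_pos: [0.51, 0.1227, 0.1602]
ee_rot: [-2.378, -2.052, 0.001]
wrist_force: [-4.1, 0.3, -1.0]
finger_gap: 0.0132
finger_force: 52.9
```

Emit:
play_rows(plan="0 0.001 0 0; 0 0.002 0 0; 0 0.003 0 0; -0.0001 0.004 0 0; -0.0002 0.005 0 0; -0.0002 0.006 0 0; -0.0002 0.006 0 0; -0.0002 0.006 0 0")

```text
t: 10.3
tool_pos: [0.5155, 0.1217, 0.1601]
ee_rot: [-2.378, -2.052, 0.002]
wrist_force: [-5.9, 1.2, 0.6]
finger_gap: 0.0134
finger_force: 53.1
```

Emit:
play_rows(plan="0 0.001 0 0; 0 0.002 0 0; -0.0001 0.003 0 0; -0.0001 0.0035 0 0; -0.0001 0.0035 0 0; -0.0001 0.0035 0 0")

```text
t: 11.05
tool_pos: [0.5185, 0.1211, 0.1601]
ee_rot: [-2.378, -2.052, 0.003]
wrist_force: [-7.5, 1.1, 0.7]
finger_gap: 0.0135
finger_force: 53.3
```

Run:
```python
from h import *
for i in range(4):
    S=r.grab_frame('side');R=to([.5188,.122,.160],-.145)
print(R.round(3))
s=r.get_state();print(s['finger_gap'],s['finger_force'],np.round(s['torque'],3))
cv2.imwrite('pics/s3.png',cv2.resize(S['pixels'][150:230,200:290,::-1],None,fx=7,fy=7,interpolation=2))
```

```text
pos [0.5185 0.1211 0.1601] shift [0.0009 0.0001 0.0001] twist -0.002 F [-7.71  0.69  0.92] q7 -0.82
pos [0.5185 0.1211 0.1601] shift [0.0009 0.0002 0.0001] twist -0.002 F [-6.72  0.37  0.42] q7 -0.82
pos [0.5185 0.1211 0.1601] shift [0.0009 0.0001 0.0001] twist -0.002 F [-8.08  0.92  1.09] q7 -0.82
pos [0.5185 0.1211 0.1601] shift [0.0009 0.0002 0.0001] twist -0.002 F [-7.91  1.77  2.25] q7 -0.82
[[ 0.146  0.989 -0.002]
 [ 0.989 -0.146 -0.   ]
 [-0.001 -0.002 -1.   ]]
0.013310703748619587 53.30099165439606 [ 0.271  1.845 -0.023]
```

View pics/s3.png

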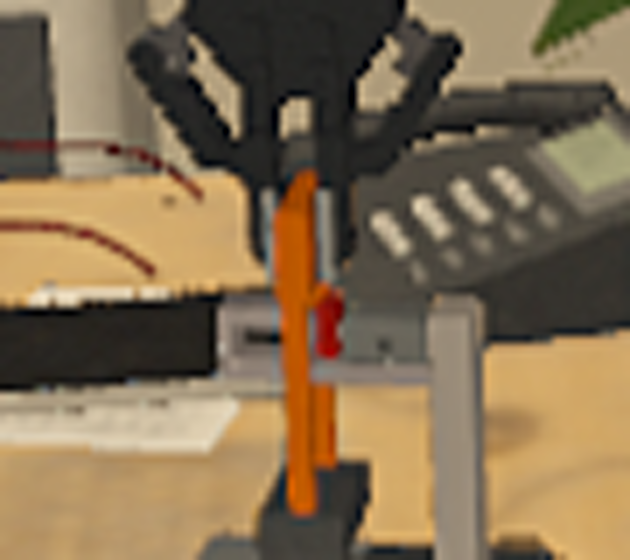

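The bar has pushed the keeper in about 10.5 mm. I'll press 1 mm more for margin, then lift in small steps and watch Fz for a snag.

Emit:
play_rows(plan="0 0.0005 0 0; 0 0.001 0 0; 0 0.001 0 0; 0 0.001 0 0")

```text
t: 11.75
tool_pos: [0.5194, 0.121, 0.1601]
ee_rot: [-2.377, -2.052, 0.003]
wrist_force: [-7.8, 1.0, 2.0]
finger_gap: 0.0135
finger_force: 53.3
```

Emit:
play_rows(plan="0 0 -0.0005 0; 0 0 -0.001 0; 0 0 -0.001 0; 0 0 -0.001 0")

```text
t: 12.25
tool_pos: [0.5189, 0.1209, 0.1605]
ee_rot: [-2.377, -2.052, 0.005]
wrist_force: [-7.6, 1.5, -3.8]
finger_gap: 0.0132
finger_force: 52.5
```

Emit:
play_rows(plan="0 0 -0.0005 0; 0 0 -0.001 0; 0 0 -0.0015 0; 0 0 -0.0015 0")

```text
t: 12.75
tool_pos: [0.5188, 0.1207, 0.162]
ee_rot: [-2.377, -2.052, 0.005]
wrist_force: [-7.9, 0.1, -5.4]
finger_gap: 0.0137
finger_force: 52.4
```

Emit:
play_rows(plan="0 0 -0.0005 0; 0 0 -0.001 0; 0 0 -0.0015 0; 0 0 -0.0015 0")

```text
t: 13.25
tool_pos: [0.5188, 0.1206, 0.1635]
ee_rot: [-2.377, -2.052, 0.005]
wrist_force: [-8.2, 0.0, -4.3]
finger_gap: 0.0134
finger_force: 52.4
```

Emit:
play_rows(plan="0 0.0002 -0.001 0; 0 0.0003 -0.002 0; 0 0.0003 -0.003 0; 0 0.0003 -0.004 0; 0 0.0003 -0.005 0; 0 0.0003 -0.006 0; 0 0.0003 -0.006 0")

```text
t: 14.12
tool_pos: [0.5191, 0.1207, 0.1695]
ee_rot: [-2.377, -2.052, 0.005]
wrist_force: [-7.9, 1.2, -3.4]
finger_gap: 0.0134
finger_force: 52.5
```

Emit:
play_rows(plan="0 0 -0.001 0; 0 0 -0.0025 0; 0 0 -0.004 0; 0 0 -0.0055 0; 0 0 -0.007 0; 0 0 -0.0085 0; 0 0 -0.01 0; 0 0 -0.01 0")

```text
t: 15.12
tool_pos: [0.5192, 0.1208, 0.1797]
ee_rot: [-2.377, -2.052, 0.005]
wrist_force: [-7.2, 1.0, -4.2]
finger_gap: 0.0137
finger_force: 52.7
```

Emit:
play_rows(plan="0 0 -0.001 0; 0 0 -0.0025 0; 0 0 -0.004 0; 0 0 -0.0055 0; 0 0 -0.007 0; 0 0 -0.0085 0; 0 0 -0.01 0; 0 0 -0.0115 0; 0 0 -0.013 0; 0 0 -0.0145 0; 0 0 -0.015 0; 0 0 -0.015 0")

```text
t: 16.62
tool_pos: [0.5209, 0.1209, 0.1953]
ee_rot: [2.379, 2.052, -0.0]
wrist_force: [0.4, -0.2, -2.4]
finger_gap: 0.0136
finger_force: 52.8
```

Run:
```python
from h import *
S=r.grab_frame('side');R=to([.43,.136,.193],-.145)
print(R.round(3))
s=r.get_state();print(s['finger_gap'],s['finger_force'],np.round(s['torque'],3))
cv2.imwrite('pics/s4.png',cv2.resize(S['pixels'][140:250,180:300,::-1],None,fx=5,fy=5,interpolation=2))
```

```text
pos [0.5208 0.1209 0.1952] shift [ 0.0017 -0.0921  0.0022] twist -0.002 F [-0.27  0.33 -1.47] q7 -0.78
[[ 0.146  0.989 -0.   ]
 [ 0.989 -0.146 -0.   ]
 [-0.    -0.    -1.   ]]
0.013026578828248626 52.84868359565735 [0.003 0.037 0.019]
```

View pics/s4.png

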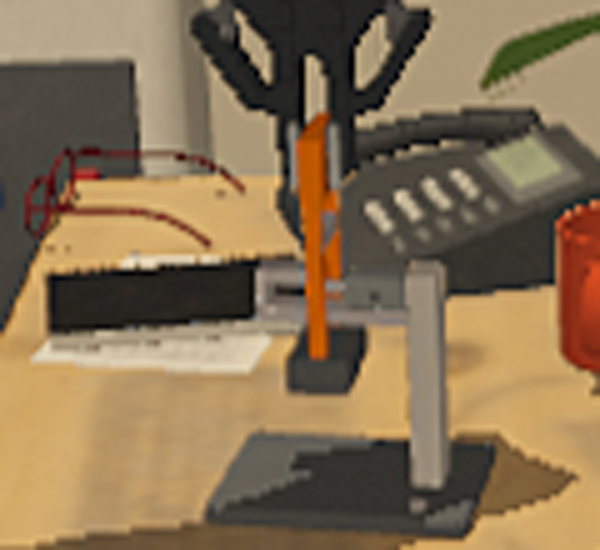

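The fob is free above the tip and keeper: foot top at about row 330 in the crop, below the hook arm, and the forces are down to the weight alone. Drawing it off to stand -x.

Emit:
play_rows(plan="0 -0.002 0 0; 0 -0.006 0 0; 0.0003 -0.012 0 0; 0.0005 -0.02 0 0; 0.001 -0.03 0 0; 0.001 -0.04 0 0; 0.0015 -0.05 0 0; 0.002 -0.06 0 0; 0.002 -0.07 0 0; 0.0025 -0.08 0 0; 0.003 -0.09 0 0; 0.003 -0.096 0 0; 0.003 -0.1 0 0; 0.003 -0.1 0 0; 0.003 -0.1 0 0")

```text
t: 18.55
tool_pos: [0.4227, 0.1385, 0.1953]
ee_rot: [2.379, 2.052, 0.0]
wrist_force: [-0.7, 0.7, -1.8]
finger_gap: 0.0135
finger_force: 52.8
```

Run:
```python
from h import *
to([.4225,.02,.195],-.145);R=to([.506,-.129,.195],.237);print(R.round(3))
```

```text
pos [0.4227 0.1385 0.1953] shift [-0.1173  0.0172  0.0003] twist -0.002 F [-0.7   0.72 -1.79] q7 -0.89
pos [0.4227 0.1385 0.1953] shift [-0.2524  0.1216  0.0003] twist -0.384 F [-0.7   0.72 -1.79] q7 -0.89
[[ 0.147  0.989  0.   ]
 [ 0.989 -0.147  0.   ]
 [ 0.     0.    -1.   ]]
```

Emit:
play_rows(plan="-0.006 0.001 0 0; -0.02 0.005 0 0; -0.04 0.01 0 0; -0.06 0.015 0 0; -0.08 0.02 0 0; -0.1 0.025 0 0; -0.12 0.032 0 -0.03; -0.14 0.045 0 -0.08; -0.16 0.06 0 -0.14; -0.18 0.075 0 -0.2; -0.2 0.088 0 -0.26; -0.22 0.1 0 -0.32; -0.235 0.11 0 -0.36; -0.246 0.118 0 -0.384; -0.252 0.122 0 -0.384; -0.252 0.122 0 -0.384; -0.252 0.122 0 -0.384; -0.252 0.122 0 -0.384")

```text
t: 20.8
tool_pos: [0.506, -0.1281, 0.1953]
ee_rot: [-1.942, -2.469, 0.0]
wrist_force: [-0.8, -0.4, -1.7]
finger_gap: 0.0136
finger_force: 52.8
```

Run:
```python
from h import *
S=r.grab_frame('side');T=r.grab_frame('top');R=to([.506,-.129,.132],.237)
cv2.imwrite('pics/s5.png',cv2.resize(S['pixels'][160:310,180:300,::-1],None,fx=4,fy=4,interpolation=2))
```

```text
pos [ 0.5061 -0.1282  0.1953] shift [-0.0007 -0.0003  0.0633] twist 0.001 F [ 0.   -0.11 -2.27] q7 0.01
```

View pics/s5.png

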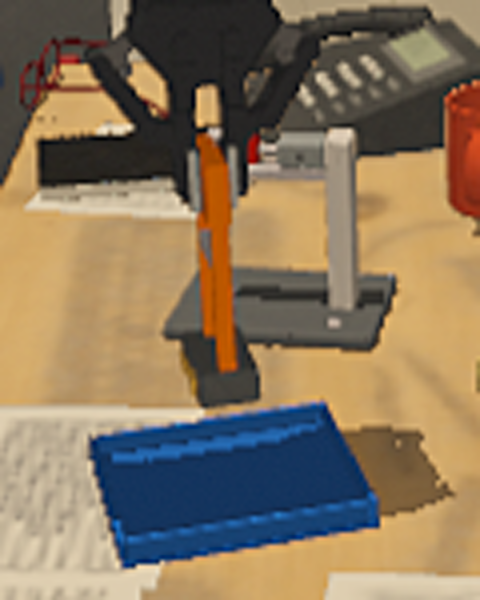

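The fob hangs upright over the middle of the tray. Lowering, with small steps at the end to feel for contact.

Emit:
play_rows(plan="0 0 0.004 0; 0 0 0.012 0; 0 0 0.02 0; 0 0 0.028 0; 0 0 0.036 0; 0 0 0.044 0; 0 0 0.051 0; 0 0 0.056 0; 0 0 0.059 0; 0 0 0.061 0; 0 0 0.061 0")

```text
t: 22.28
tool_pos: [0.5062, -0.1287, 0.1342]
ee_rot: [-1.943, -2.468, 0.0]
wrist_force: [0.2, 0.7, -1.4]
finger_gap: 0.0136
finger_force: 52.9
```

Emit:
play_rows(plan="0 0 0.0005 0; 0 0 0.001 0; 0 0 0.0015 0; 0 0 0.002 0; 0 0 0.002 0")

```text
t: 22.9
tool_pos: [0.5061, -0.1287, 0.1322]
ee_rot: [-1.943, -2.468, 0.0]
wrist_force: [-0.1, 0.3, -1.4]
finger_gap: 0.0133
finger_force: 52.9
```

Emit:
play_rows(plan="0 0 0.0005 0; 0 0 0.001 0; 0 0 0.0015 0; 0 0 0.0015 0")

```text
t: 23.4
tool_pos: [0.5061, -0.1286, 0.1307]
ee_rot: [-1.943, -2.468, 0.0]
wrist_force: [1.0, 0.4, -2.1]
finger_gap: 0.0134
finger_force: 52.9
```

Emit:
play_rows(plan="0 0 0.0003 0; 0 0 0.0006 0; 0 0 0.001 0; 0 0 0.001 0")

```text
t: 23.9
tool_pos: [0.5062, -0.1286, 0.1297]
ee_rot: [-1.943, -2.468, 0.0]
wrist_force: [-0.7, 0.5, -2.7]
finger_gap: 0.0131
finger_force: 52.9
```

Emit:
play_rows(plan="0 0 0.0003 0; 0 0 0.0006 0; 0 0 0.001 0; 0 0 0.001 0")

```text
t: 24.4
tool_pos: [0.5061, -0.1287, 0.1287]
ee_rot: [-1.943, -2.468, 0.0]
wrist_force: [0.0, -0.5, -1.3]
finger_gap: 0.0131
finger_force: 52.9
```

Emit:
play_rows(plan="0 0 0.0003 0; 0 0 0.0006 0; 0 0 0.001 0; 0 0 0.001 0")

```text
t: 24.9
tool_pos: [0.5062, -0.1287, 0.1278]
ee_rot: [1.943, 2.468, -0.0]
wrist_force: [-0.8, 0.1, -2.0]
finger_gap: 0.0137
finger_force: 53.0
```

Emit:
play_rows(plan="0 0 0.0003 0; 0 0 0.0006 0; 0 0 0.001 0; 0 0 0.001 0")

```text
t: 25.4
tool_pos: [0.5063, -0.1286, 0.1277]
ee_rot: [1.943, 2.468, -0.0]
wrist_force: [-3.9, 1.1, 12.4]
finger_gap: 0.0132
finger_force: 55.1
```

Emit:
play_rows(plan="0 0 0.0003 0; 0 0 0.0006 0; 0 0 0.001 0; 0 0 0.001 0")

```text
t: 25.9
tool_pos: [0.5064, -0.1286, 0.1277]
ee_rot: [1.942, 2.467, -0.0]
wrist_force: [-6.4, 1.6, 26.5]
finger_gap: 0.0133
finger_force: 57.1
```

That's firm contact. I'll ease back to unload, then open.

Emit:
play_rows(plan="0 0 -0.0008 0; 0 0 -0.0015 0; 0 0 -0.0017 0; 0 0 -0.0017 0")

```text
t: 26.4
tool_pos: [0.5063, -0.1286, 0.1277]
ee_rot: [1.943, 2.468, -0.0]
wrist_force: [-2.2, 1.5, 7.8]
finger_gap: 0.0131
finger_force: 54.3
```

Emit:
play_rows(plan="0 0 -0.0003 0; 0 0 -0.0005 0; 0 0 -0.0005 0; 0 0 -0.0005 0")

```text
t: 26.9
tool_pos: [0.5061, -0.1287, 0.1278]
ee_rot: [-1.943, -2.468, 0.0]
wrist_force: [-0.2, 0.7, -2.6]
finger_gap: 0.0139
finger_force: 52.9
```

Emit:
play_rows(plan="0 0 0 0; 0 0 0 0; 0 0 0 0; 0 0 0 0; 0 0 0 0; 0 0 0 0", hand=0.4, force=20)

```text
t: 27.65
tool_pos: [0.5062, -0.1287, 0.128]
ee_rot: [1.943, 2.469, -0.0]
wrist_force: [-0.3, -0.4, 0.4]
finger_gap: 0.0343
finger_force: 0.0
```

Run:
```python
from h import *
S=r.grab_frame('side');R=to([.506,-.129,.25],.237);print(r.get_state()['finger_gap'])
cv2.imwrite('pics/s6.png',cv2.resize(S['pixels'][180:310,180:300,::-1],None,fx=4.5,fy=4.5,interpolation=2))
```

```text
pos [ 0.5062 -0.1287  0.1279] shift [-0.0003 -0.0002 -0.1221] twist -0.0 F [-0.68  0.19  0.4 ] q7 -0.08
0.03407768828770994
```

View pics/s6.png

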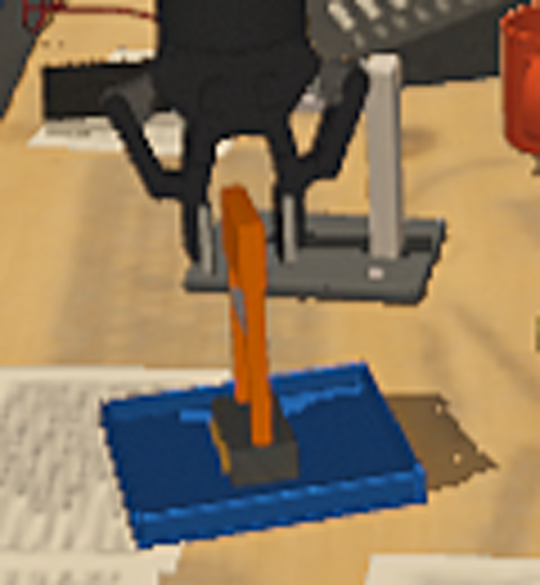

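The fob stands upright in the middle of the tray, with its foot at about (255,450) in the crop, and both jaws are clear of it. Retreating upward.

Emit:
play_rows(plan="0 0 -0.003 0; 0 0 -0.01 0; 0 0 -0.02 0; 0 0 -0.035 0; 0 0 -0.05 0; 0 0 -0.07 0; 0 0 -0.09 0; 0 0 -0.11 0; 0 0 -0.12 0; 0 0 -0.12 0; 0 0 -0.12 0; 0 0 -0.12 0")

```text
t: 29.2
tool_pos: [0.5059, -0.1286, 0.2473]
ee_rot: [-1.942, -2.468, 0.001]
wrist_force: [-0.6, 0.5, -0.1]
finger_gap: 0.0341
finger_force: 0.0
```

Run:
```python
from h import *
S=r.grab_frame('side');to([.5,0,.2],0)
g=r.place_of('fob_grip',S)[:1];f=r.place_of('fob',S)[:1];print(g,f,proj(S,[[.506,-.129,.135],[.506,-.129,.005]]))
save(S,'s7.png')
```

```text
pos [ 0.5059 -0.1286  0.2473] shift [0.1263 0.0245 0.0474] twist 0.237 F [0.14 0.08 0.32] q7 0.07
[{'centre': [234.6, 229.9], 'p': 0.71}] [{'centre': [236.3, 284.0], 'p': 0.88}] [[233.24271563 231.16431575]
 [236.0237691  280.83597316]]
```

View pics/s7.png

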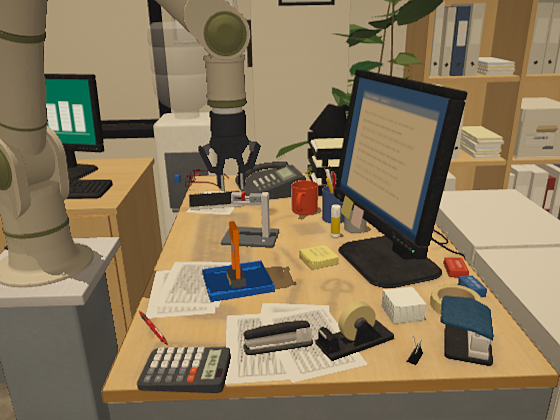

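The fob stands upright in the tray, with its grip at about (235,230) and foot at (236,284). The gripper is clear, and the mug, sticky notes and stapler haven't moved.

```bash
python3 -c "
from station import r
print(r.job_done())"
```

```text
the job is handed in; nothing more can be done
None
```

The orange fob is off the hook and standing upright in the middle of the blue tray, and the job was handed in at about 29 s; the keeper was pressed back with about 8 N, but feeling for the tray floor peaked at 26.5 N wrist force before I eased off and released, so the set-down was firmer than intended.

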